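Check a spring hammer's blow on its calibration pendulum

TASK

Check the blow of the spring hammer: lay it in the cradle of the pendulum rig with its nose towards the pendulum and the yellow button on top, and let it go. Then draw its red knob straight back until the sear catches and holds it, let go, and press the yellow button down to fire, so that the blow itself swings the pendulum and carries the red drag pointer up the scale. Leave the hammer lying in the cradle and the pointer where the blow left it; keep the robot off the pendulum, its frame and the pointer, and do not disturb the other things on the bench.

Things in the scene. Friction and masses are not known exactly. Their poses are not given: they have to be found in the camera images.
- hammer_mid (a point): Centre of the loose spring hammer (200 mm long, 0.7 kg), on its axis; x towards its nose, z up on the side of the yellow button. Bare aluminium barrel, 36 mm thick, x = -51 to 51 mm: grip here. A black flange 52 mm square at each end of it (|x| = 51 to 63 mm); it lies on their flats, this point 26 mm above its support. Starts on the bench to the left of the rig, button up.
- nose (a point): Middle of the front of the hammer's steel nose cone, on the axis, 88 mm ahead of the hammer's centre. The striker's tip, 12 mm thick, stands 4 mm out of it at rest.
- striker (a joint): How far the striker with its red knob is drawn back, in m: 0 at rest; the sear catches and holds it at about 0.030; solid stop at 0.037. The spring pulls forward with 500 N/m (15 N at the catch, 18 N at the stop); passing the sear takes about 3 N more. Caught, it stays near 0.030 when let go. Fired, it flies up to 14 mm past rest and comes back to within 3 mm of 0.
- knob (a point): Centre of the grip of the red knob at the hammer's rear, on the axis, 90 mm behind the hammer's centre at rest; moves with the striker. Axes as the hammer's: draw along -x. The grip is 22 mm in diameter and 28 mm long (+-14 mm), with a rim 32 mm in diameter, 6 mm thick, behind it; 13 mm are free between grip and rear flange at rest.
- trip_top (a point): Top centre of the yellow trip button, 18 mm in diameter, on the barrel 25 mm behind the hammer's centre and 31 mm above its axis. Press it straight down: 1.5 N to start, about 5 N to go down when cocked, travel 6 mm; a cocked striker fires when it is 4 to 5 mm down. Springs back up. It dips and rises again as the sear catches.
- cradle (a point): Where the hammer's centre lies when seated in the rig's cradle, 60 mm above the bench; x level towards the pendulum, z up. The rig is fixed: grey base plate 285 x 120 mm, 12 mm high, from 108 mm behind to 178 mm ahead of this point. Lower the hammer in from above. The flanges come to rest on ledges 26 mm below this point, and drawing the knob pulls the front flange against the front yoke.
- yoke (a point): Middle of the cradle's front yoke (a like one stands 82 mm behind, at the rear). Each is 12 mm thick along x; its cheeks stand either side of the barrel 42 mm apart (3 mm play each side), up to 9 mm above the hammer's axis, with flared black lips. The flanges go outside the two yokes, with 4 mm play at each end; 70 mm between the yokes are free for fingers.
- frame: Grey column with a white scale plate, fixed on the far end of the rig and carrying pendulum and pointer; the robot must touch none of them. Origin: the pivot, 110 mm ahead of the cradle point and 145 mm above it. Column and plate stand 39 to 63 mm to the -y side of the cradle's x axis, up to 222 mm above the bench.
- bob (a point): Centre of the pendulum's steel bob, 36 mm in diameter, 24 mm long along x, hanging 145 mm below the pivot, level with the seated hammer's axis. Its struck face is 98 mm ahead of the cradle point: 6 mm clear of the striker's tip at rest.
- pointer (a joint): Angle of the red drag pointer on the white scale, in rad: 0 hanging straight down (start). The pendulum pushes it up as it swings away from the hammer; friction keeps it where it was left. A full blow of the cocked hammer carries it to about 0.55 (0.5 to 0.6).
- bottle_amber: Bystander: amber screw-capped bottle, 52 mm in diameter and 98 mm tall, origin under its centre.
- beaker: Bystander: clear beaker, 56 mm in diameter and 70 mm tall, origin under its centre.
- desk_pen: Bystander: blue pen 145 mm long lying on the bench, origin under its centre.
- screwdriver: Bystander: screwdriver with an orange handle, 172 mm long, lying on the bench, origin under its centre.

How it is judged:
By the outcome, as a careful person would: the job done as asked, in the order asked, and still so for the second after the job is handed in, with the robot touching nothing.
It also fails if it takes over 54 s, if anything falls off the work surface, if the arm or the gripper's body presses on something with over 40 N, if the wrist force passes 120 N, or if a joint passes its speed limit or range.

ROBOT

A 7-joint arm with a two-finger parallel gripper is mounted at the origin on a cart in front of the work surface, level with it; the furniture and walls round the work are solid. World frame = base frame: x ahead of the robot, y to its left, z up, the work surface at z = 0. Lengths are in m, angles in degrees, forces in N, time in s.
With the tool pointing down it reaches from about 0.425 to 0.875 m from the base axis. Payload 4.7 kg.
Tool frame: the origin (TCP) lies between the finger pads; the fingertips stand env.finger_overhang ahead of it and the grasp point (between the pads) lies 5 mm behind it (env.finger_overhang is the distance from the TCP to the fingertips, in m); z points along the fingers, y is the line along which they close (so a half turn about z gives the same grasp; the last joint's range is limited). The gripper opens to 87 mm and grips with 3 to 60 N. Pads are 19 mm wide; open, the fingers measure 117 mm over their backs; the gripper's body (75 mm by 190 mm) begins 51 mm behind the grasp point.
Start: joints at [-68.921, 18.392, -4.016, 83.108, 1.295, 78.541, -3.26], TCP at [0.225, 0.61, 0.237] pointing down, gripper open.
Joint ranges: [-163.93, 163.93], [-17.29, 119.83], [-79.2, 71.16], [3.27, 140.29], [-89.18, 269.18], [5.43, 117.66], [-154.24, 154.24]. Speed limits (degrees/s): [147.25, 147.25, 180, 180, 180, 180, 180].

INTERFACE

Orientations are given as [roll, pitch, yaw] about the fixed x, y, z axes, in that order (R = Rz(yaw) Ry(pitch) Rx(roll)).
In Python, from cell import telemetry, eyes, env, models gives the robot as it stands. The module is installed in compiled form; this text tells all that it offers.
- The arm moves only by the tool drive_tool, never from a script. Its arguments are lists of equal length, an entry for each row: "angular": the turn, a rotation vector about the tool's x, y, z in rad, a list of three; "delta_pos": the shift along the tool's x, y, z in cm, a list of three; "gripper": the finger opening in cm, from 0 to 8.7. A call has 1 to 20 rows; each row shifts and turns the commanded pose from where the row before left it, along the tool's axes as they then stand; what a row does not reach is not made up. A row lasts 1/10 s, in which the tool goes at most 50 mm and 8.59 degrees, less where a joint would pass 70% of its speed; a pose out of reach is approached as far as the arm can. A call with a gripper value outside its range is refused whole. The fingers move at their own pace and stop on an object; "squeeze" is the grip in N (left out, the last holds). Time passes only in rows, so rows that do not move let the fingers close. It gives the time, the measured TCP pose, the force, the opening and the grip force at its end, in the units of the state.
- telemetry.get_obs(): the state, without advancing time (a new reading comes with each control period).
- eyes.read_camera(name): name is "scene" or "top" or "wrist"; returns a dict with "pixels" (480x640x3 uint8, red, green, blue), "mtx" (3x3 intrinsics, pixels), "origin" and "orientation" of the camera in the world. Camera axes: x right, y down, z forward; pixel columns grow to the right and rows downward; lengths in m; the calibration is good to about 2 mm. A picture is of the moment at which its call begins. There is no depth.
- env.sign_off(): hands the job in; it is judged then, once.
Trained networks look in a picture, given as the dict that the camera call returned (one of the last four; its "shot" number tells which), for a name from the list of things; names that differ only in an ending like _2 or _b are one class to them, and where a whole thing is asked for, a point or a joint stands for the part that bears it (a point fixed in the world has none). Each returns a list of dicts, best first, with "p" (0 to 1); they miss things now and then, are a little off and sometimes report something else, mostly with a low value. They report only what shows in the picture. A call takes as long as a camera call.
- models.search_frame(picture, target): "centre" ([column, row] in pixels, amid what is visible of it).
- models.cut_out(picture, target): "pixels" (480x640 bool, what is visible of it) and "centre" ([column, row] in pixels, amid what is visible of it).
The state is a dict: "time_s": time; "qpos": joint angles; "joint_velocities": joint speeds; "effort": joint torques, N m; "tool_pos": TCP position; "tool_rot": TCP orientation; "force": force on the tool from outside, world axes, zero at the start; "wrist_torque": the same for the moment, N m; "grip_width": finger opening in m; "grasp_force": force on a finger pad.
Only numpy, scipy, OpenCV 4.12 (cv2) and the standard library are available. Lean on these libraries where they do the work, as an engineer would, in place of code of your own. Each camera call takes 0.05 s, during which the arm holds its last target. There are 200 camera calls.

## Working session

There is one attempt and no reset: what is moved stays moved. The work goes in short steps, Python scripts to look and compute and a tool call to move; the robot and the scene stay as the last step left them, time stands still between calls to the robot, and variables do not carry over. Pictures are saved under pics/ and viewed, at most 10 in all, crops included, and the job is handed in when it is done.

Besides the shell and the picture viewer there is one more tool, called after "Request:" in YAML: its name, and indented under it one key for each argument. drive_tool: Moves the arm, as the interface text tells. Its arguments: {"type":"object","properties":{"angular":{"type":"array","items":{"type":"array","items":{"type":"number"}}},"delta_pos":{"type":"array","items":{"type":"array","items":{"type":"number"}}},"gripper":{"type":"array","items":{"type":"number"}},"squeeze":{"type":"number"}},"required":["angular","delta_pos","gripper"]}

```bash
mkdir -p pics; cat > h.py <<'E'
import numpy as np, cv2
from cell import telemetry, eyes, env, models
from scipy.spatial.transform import Rotation as R
def rot(o):
    o=np.array(o,float)
    if o.shape==(3,3): return o
    if o.size==4: return R.from_quat(o).as_matrix()
    return R.from_euler('xyz',o,degrees=True).as_matrix()
def ray(p,uv):
    d=rot(p['orientation'])@np.linalg.inv(p['mtx'])@np.array([uv[0],uv[1],1.])
    return np.array(p['origin'],float),d
def onz(p,uv,z):
    o,d=ray(p,uv); return o+d*(z-o[2])/d[2]
def proj(p,X):
    c=np.array(p['mtx'])@(rot(p['orientation']).T@(np.array(X)-np.array(p['origin']))); return c[:2]/c[2]
def tri(ps,uvs):
    A=np.zeros((3,3));b=np.zeros(3)
    for p,uv in zip(ps,uvs):
        o,d=ray(p,uv);d/=np.linalg.norm(d);M=np.eye(3)-np.outer(d,d);A+=M;b+=M@o
    return np.linalg.solve(A,b)
def save(p,n): cv2.imwrite('pics/'+n+'.png',p['pixels'][:,:,::-1])
E
python3 - <<'E'
from h import *
np.set_printoptions(precision=4,suppress=True)
print(telemetry.get_obs(), env.finger_overhang)
P={}
for n in ['scene','top','wrist']:
    p=P[n]=eyes.read_camera(n); save(p,n+'0'); print(n,p['origin'],p['orientation'],p['mtx'])
    for t in ['hammer_mid','nose','knob','trip_top','cradle','yoke','bob','frame','bottle_amber','beaker','desk_pen','screwdriver']:
        try:
            r=models.search_frame(p,t)[:2]
            print(n,t,[(np.round(x['centre'],1),round(x['p'],2)) for x in r])
        except Exception as e: print(t,e)
cv2.imwrite('pics/c0.png',np.vstack([np.hstack([P['scene']['pixels'],P['top']['pixels']])])[:,:,::-1])
E
```

```text
{'time_s': 0.0, 'qpos': array([-68.9214,  18.4382,  -4.0162,  83.1764,   1.2969,  78.539 ,
        -3.2583]), 'joint_velocities': array([-0.0414, -0.0924,  0.007 , -0.0417,  0.0217, -0.0388, -0.0626]), 'effort': array([ -0.0001, -49.1291,  -0.4041, -31.2527,  -0.0641,   0.0437,
         0.0002]), 'tool_pos': array([0.2251, 0.6092, 0.2355]), 'tool_rot': array([-179.8917,    0.0074,  159.7338]), 'force': array([0.5241, 0.1438, 0.4045]), 'wrist_torque': array([-0.0181,  0.0163, -0.0011]), 'grasp_force': 0.0, 'grip_width': 0.08703138032114453} 0.014
scene [-0.2878 -0.6705  0.5869] [-113.301    -1.4831  -50.6192] [[455.4032   0.     318.8417]
 [  0.     455.4032 236.2861]
 [  0.       0.       1.    ]]
scene hammer_mid [(array([271.3, 273.8]), 0.87), (array([488. , 312.3]), 0.54)]
scene nose [(array([274.4, 276. ]), 0.96)]
scene knob [(array([256.9, 291. ]), 0.68)]
scene trip_top [(array([271.7, 277.1]), 0.45)]
scene cradle [(array([487.3, 315.5]), 0.71)]
scene yoke [(array([485.3, 315.4]), 0.61)]
scene bob [(array([490.2, 280.5]), 0.55)]
scene frame [(array([503.8, 273.4]), 0.79)]
scene 
[... 608 characters left out ...]
4]), 0.91)]
top yoke [(array([457.1, 224.7]), 0.91), (array([191.6, 297.1]), 0.54)]
top bob [(array([476.3, 202.9]), 0.57)]
top frame [(array([494.3, 206.3]), 0.92)]
top bottle_amber [(array([323.4, 201.3]), 0.97)]
top beaker [(array([352.8, 194.3]), 0.89)]
top desk_pen [(array([208.5, 283.2]), 0.74)]
top screwdriver [(array([191.6, 298.4]), 0.83)]
wrist [0.1621 0.6324 0.3864] [165.6985   0.0898  69.6674] [[342.4517   0.     323.1104]
 [  0.     342.4517 244.3447]
 [  0.       0.       1.    ]]
wrist hammer_mid []
wrist nose []
wrist knob []
wrist trip_top []
wrist cradle []
wrist yoke []
wrist bob []
wrist frame []
wrist bottle_amber []
wrist beaker []
wrist desk_pen []
wrist screwdriver []
```

```bash
python3 - <<'E'
import cv2,numpy as np
t=cv2.imread('pics/top0.png');s=cv2.imread('pics/scene0.png')
a=cv2.resize(t[150:350,150:550],(800,400),interpolation=3)
b=cv2.resize(s[200:360,170:570],(500,200))
cv2.imwrite('pics/v1.png',np.vstack([a,cv2.copyMakeBorder(b,0,0,0,300,0)]))
E
```

```text
(no output)
```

View pics/v1.png

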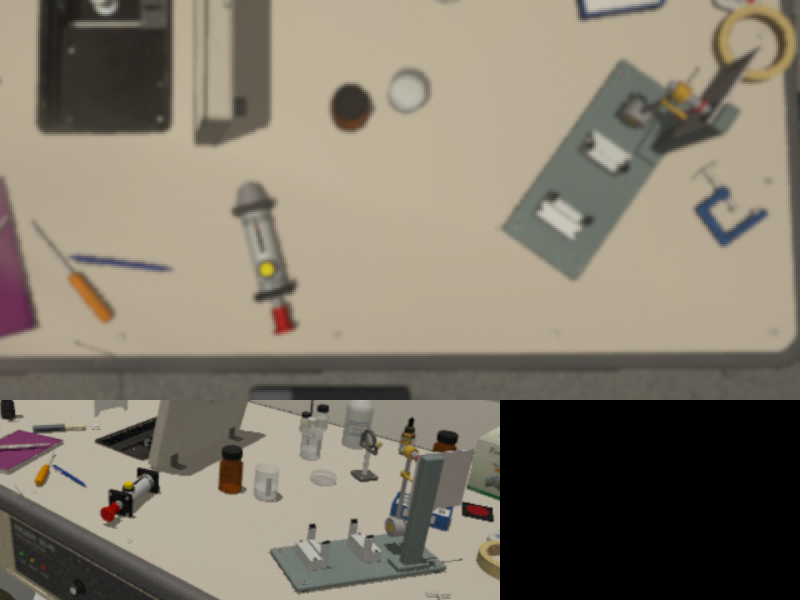

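```bash
python3 - <<'E'
from h import *
np.set_printoptions(precision=4,suppress=True)
p=eyes.read_camera('top')
n=onz(p,(275.5,242.5),.026);k=onz(p,(291.5,309),.026);b=onz(p,(283.5,284.5),.057)
u=(n-k)/np.linalg.norm(n-k);print(n,k,b,np.degrees(np.arctan2(u[1],u[0])),np.linalg.norm(n-k), b+.025*u)
f=onz(p,(453.5,226),.05);r=onz(p,(432,258),.05);v=(f-r)/np.linalg.norm(f-r)
print(f,r,np.linalg.norm(f-r),np.degrees(np.arctan2(v[1],v[0])),(f+r)/2)
o=telemetry.get_obs()
T=rot(o['tool_rot'])
c=eyes.read_camera('wrist');print(T.T@(np.array(c['origin'])-o['tool_pos']))
E
```

```text
[0.5528 0.0824 0.026 ] [0.3788 0.0404 0.026 ] [0.4428 0.0586 0.057 ] 13.564831002928376 0.17904359653894614 [0.4671 0.0644 0.057 ]
[ 0.5904 -0.3806  0.05  ] [ 0.508  -0.3227  0.05  ] 0.10069611542008892 -35.08194341375401 [ 0.5492 -0.3516  0.05  ]
[ 0.067  -0.0006 -0.1498]
```

Request:
drive_tool:
  angular:
    - [0,0,0]
    - [0,0,0]
    - [0,0,0]
    - [0,0,0]
    - [0,0,0]
    - [0,0,0]
    - [0,0,0]
    - [0,0,0]
    - [0,0,0]
    - [0,0,0]
    - [0,0,0]
    - [0,0,0]
    - [0,0,0]
    - [0,0,0]
    - [0,0,-0.148]
    - [0,0,-0.148]
    - [0,0,-0.148]
    - [0,0,-0.148]
    - [0,0,0]
    - [0,0,0]
  delta_pos:
    - [-2.96,-3.05,0]
    - [-2.96,-3.05,0]
    - [-2.96,-3.05,0]
    - [-2.96,-3.05,0]
    - [-2.96,-3.05,0]
    - [-2.96,-3.05,0]
    - [-2.96,-3.05,0]
    - [-2.96,-3.05,0]
    - [-2.96,-3.05,0]
    - [-2.96,-3.05,0]
    - [-2.96,-3.05,0]
    - [-2.96,-3.05,0]
    - [-2.96,-3.05,0]
    - [-2.96,-3.05,0]
    - [0,0,0]
    - [0,0,0]
    - [0,0,0]
    - [0,0,0]
    - [0,0,0]
    - [0,0,0]
  gripper: [8.7,8.7,8.7,8.7,8.7,8.7,8.7,8.7,8.7,8.7,8.7,8.7,8.7,8.7,8.7,8.7,8.7,8.7,8.7,8.7]
  squeeze: 30

```text
time_s: 4.05
tool_pos: [0.466, 0.0657, 0.2367]
tool_rot: [180.0, 0.0, -166.5]
force: [0.1, 0.6, 0.3]
grip_width: 0.0866
grasp_force: 0.0
```

```bash
cat >> h.py <<'E'
def goto(x,yaw):
    "shift (cm, in current tool axes) and tool rotvec to reach x, tool down at yaw"
    o=telemetry.get_obs();T=rot(o['tool_rot'])
    G=rot([180,0,yaw])
    print('now',np.round(o['tool_pos'],4),np.round(o['tool_rot'],2),'shift cm',np.round(100*T.T@(np.array(x)-o['tool_pos']),2),'turn',np.round(R.from_matrix(T.T@G).as_rotvec(),3))
E
python3 - <<'E'
from h import *
np.set_printoptions(precision=4,suppress=True)
p=eyes.read_camera('wrist');save(p,'w1')
for t in ['hammer_mid','nose','knob','trip_top']:
    for r in models.cut_out(p,t)[:2]: print(t,r['centre'],r['p'],r['pixels'].sum())
    for r in models.search_frame(p,t)[:2]: print(' s',t,r['centre'],r['p'])
print([proj(p,X) for X in [(.5528,.0824,.026),(.3788,.0404,.026),(.4428,.0586,.057)]])
E
```

```text
hammer_mid [325.5, 218.7] 0.66 6056
 s hammer_mid [325.5, 219.4] 0.82
 s hammer_mid [13.1, 180.0] 0.65
nose [327.6, 216.3] 0.94 6214
 s nose [329.7, 215.9] 0.61
knob [324.2, 131.9] 0.63 974
 s knob [319.5, 131.3] 0.88
trip_top [323.3, 208.2] 0.64 289
 s trip_top [323.5, 209.6] 0.75
 s trip_top [9.7, 178.3] 0.61
[array([320.6401, 299.1873]), array([319.758 , 133.3571]), array([322.5898, 203.5544])]
```

View pics/w1.png

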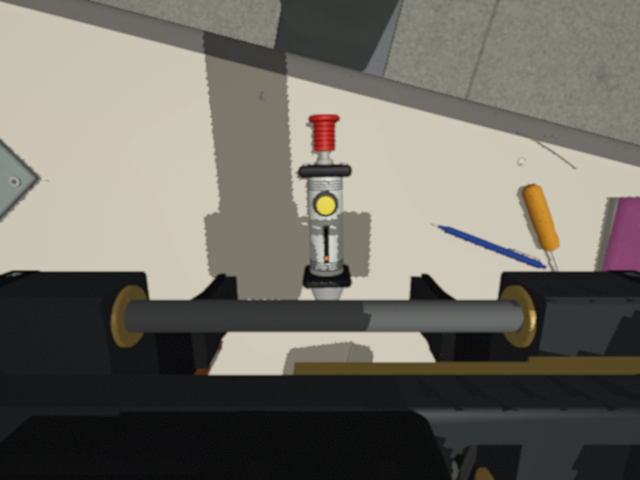

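```bash
python3 - <<'E'
from h import *
np.set_printoptions(precision=4,suppress=True)
p=eyes.read_camera('wrist')
im=cv2.cvtColor(p['pixels'],cv2.COLOR_RGB2HSV)
def cen(m):
    n,l,s,c=cv2.connectedComponentsWithStats(m.astype(np.uint8));i=1+np.argmax(s[1:,4]);return c[i],s[i]
y,ys=cen((abs(im[...,0].astype(int)-28)<6)&(im[...,1]>150)&(im[...,2]>120))
roi=np.zeros(im.shape[:2],bool);roi[90:170,280:360]=1
k,ks=cen(((im[...,0]<8)|(im[...,0]>172))&(im[...,1]>140)&roi)
print(y,ys,k,ks)
# dark flanges
g=p['pixels'].max(2)
m=(g<60)
for r0,r1 in((155,185),(262,300)):
    q=m.copy();q[:r0]=0;q[r1:]=0;q[:,:290]=0;q[:,365:]=0
    c,s=cen(q);print('fl',c,s)
Y=onz(p,y,.057);K=onz(p,k,.028);u=Y-K;u[2]=0;L=np.linalg.norm(u);u/=L
h=np.degrees(np.arctan2(u[1],u[0]));print(Y,K,L,h,Y+.025*u)
fr=onz(p,(327,268),.052);rr=onz(p,(325,175),.052);d=fr-rr;print(fr,rr,np.linalg.norm(d),np.degrees(np.arctan2(d[1],d[0])),(fr+rr)/2)
m=Y+.025*u
goto([m[0]-.01*u[0],m[1]-.01*u[1],.021],h+180)
# rig refine not visible here
E
```

```text
[325.2621 205.1138] [316 196  19  19 290] [323.9611 131.404 ] [310 115  29  36 745]
fl [323.6156 170.9294] [299 165  52  13 411]
fl [326.1557 279.0031] [303 265  47  23 636]
[0.4436 0.0613 0.057 ] [0.3762 0.0437 0.028 ] 0.06970356307343624 14.59422064334591 [0.4678 0.0676 0.057 ]
[0.5067 0.0785 0.052 ] [0.4162 0.0544 0.052 ] 0.09360601091889767 14.896591655191928 [0.4615 0.0664 0.052 ]
now [0.466  0.0656 0.2366] [ 180.      0.   -166.37] shift cm [ 0.78  0.13 21.56] turn [ 0.     0.    -0.017]
```

Request:
drive_tool:
  angular:
    - [0,0,-0.017]
    - [0,0,0]
    - [0,0,0]
    - [0,0,0]
    - [0,0,0]
    - [0,0,0]
    - [0,0,0]
    - [0,0,0]
    - [0,0,0]
    - [0,0,0]
    - [0,0,0]
    - [0,0,0]
    - [0,0,0]
    - [0,0,0]
    - [0,0,0]
    - [0,0,0]
  delta_pos:
    - [0.8,0.1,2]
    - [0,0,4]
    - [0,0,4]
    - [0,0,4]
    - [0,0,3]
    - [0,0,2.5]
    - [0,0,1.5]
    - [0,0,0.5]
    - [0,0,0]
    - [0,0,0]
    - [0,0,0]
    - [0,0,0]
    - [0,0,0]
    - [0,0,0]
    - [0,0,0]
    - [0,0,0]
  gripper: [8.7,8.7,8.7,8.7,8.7,8.7,8.7,8.7,8.7,3,3,3,3,3,3,3]
  squeeze: 35

```text
time_s: 6.15
tool_pos: [0.458, 0.0647, 0.0216]
tool_rot: [180.0, 0.0, -165.4]
force: [-0.1, -0.8, 0.3]
grip_width: 0.0389
grasp_force: 0.0
```

Request:
drive_tool:
  angular:
    - [0,0,0]
    - [0,0,0]
    - [0,0,0]
    - [0,0,0]
    - [0,0,0]
    - [0,0,0]
    - [0,0,0]
    - [0,0,0]
    - [0,0,0]
    - [0,0,0]
  delta_pos:
    - [0,0,0]
    - [0,0,0]
    - [0,0,0]
    - [0,0,-0.5]
    - [0,0,-2]
    - [0,0,-4]
    - [0,0,-4]
    - [0,0,-4]
    - [0,0,-3]
    - [0,0,0]
  gripper: [3,3,3,3,3,3,3,3,3,3]

```text
time_s: 7.15
tool_pos: [0.4604, 0.0645, 0.2001]
tool_rot: [180.0, 0.4, -165.4]
force: [0.2, -0.7, -6.6]
grip_width: 0.035
grasp_force: 35.0
```

```bash
python3 - <<'E'
from h import *
print(telemetry.get_obs()['force'])
# hover above rig, rear-offset for viewing
goto([.549,-.352,.20],145)
E
```

```text
[ 0.24418806 -0.71036494 -6.62550089]
now [0.4604 0.0645 0.2001] [ 179.98    0.42 -165.42] shift cm [ 1.910e+00 -4.254e+01 -2.000e-02] turn [0.004 0.007 0.865]
```

Request:
drive_tool:
  angular:
    - [0,0,0]
    - [0,0,0]
    - [0,0,0]
    - [0,0,0]
    - [0,0,0]
    - [0,0,0]
    - [0,0,0]
    - [0,0,0]
    - [0,0,0]
    - [0,0,0.144]
    - [0,0,0.144]
    - [0,0,0.144]
    - [0,0,0.144]
    - [0,0,0.144]
    - [0,0,0.144]
    - [0,0,0]
    - [0,0,0]
  delta_pos:
    - [-0.63,-3,0]
    - [-0.63,-4.2,0]
    - [-0.63,-4.2,0]
    - [-0.63,-4.2,0]
    - [-0.63,-4.2,0]
    - [-0.63,-4.2,0]
    - [-0.63,-4.2,0]
    - [-0.63,-4.2,0]
    - [-0.63,-3.6,0]
    - [0,0,0]
    - [0,0,0]
    - [0,0,0]
    - [0,0,0]
    - [0,0,0]
    - [0,0,0]
    - [0,0,0]
    - [0,0,0]
  gripper: [3,3,3,3,3,3,3,3,3,3,3,3,3,3,3,3,3]

```text
time_s: 8.85
tool_pos: [0.6027, -0.269, 0.1942]
tool_rot: [-179.9, -0.2, 145.3]
force: [-0.5, 0.9, -7.0]
grip_width: 0.035
grasp_force: 35.0
```

```bash
python3 - <<'E'
from h import *
np.set_printoptions(precision=4,suppress=True)
p=eyes.read_camera('wrist');save(p,'w2')
for t in ['cradle','yoke','bob','hammer_mid']:
    for r in models.search_frame(p,t)[:2]: print(' s',t,r['centre'],r['p'])
c=np.array([.549,-.352,.06]);u=np.array([np.cos(np.radians(-35)),np.sin(np.radians(-35)),0])
print([proj(p,c+a*u) for a in(-.041,0,.041,.098)])
E
```

```text
s cradle [215.6, 190.0] 0.63
 s yoke [216.3, 189.2] 0.84
 s bob [323.3, 216.5] 0.75
 s hammer_mid [323.8, 217.8] 0.78
[array([205.4008, 193.8185]), array([209.2332, 242.0098]), array([212.8123, 287.014 ]), array([217.412, 344.853])]
```

View pics/w2.png

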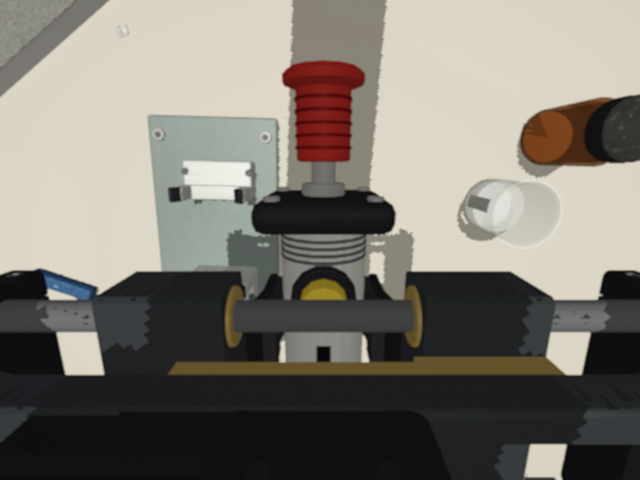

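Request:
drive_tool:
  angular:
    - [0,0,0]
    - [0,0,0]
    - [0,0,0]
    - [0,0,0]
    - [0,0,0]
  delta_pos:
    - [-2,0,-0.6]
    - [-3,0,0]
    - [-3,0,0]
    - [0,0,0]
    - [0,0,0]
  gripper: [3,3,3,3,3]

```text
time_s: 9.6
tool_pos: [0.6691, -0.3157, 0.2017]
tool_rot: [-179.9, -0.1, 145.1]
force: [-0.5, 0.4, -5.7]
grip_width: 0.0355
grasp_force: 35.0
```

```bash
python3 - <<'E'
from h import *
np.set_printoptions(precision=4,suppress=True)
p=eyes.read_camera('wrist');save(p,'w3')
import pickle;pickle.dump({k:p[k] for k in('mtx','origin','orientation')},open('w3.pkl','wb'))
print(telemetry.get_obs()['tool_pos'],p['origin'],p['orientation'])
cv2.imwrite('pics/w3c.png',cv2.resize(p['pixels'][20:320,100:400,::-1],None,fx=2,fy=2,interpolation=3))
E
```

```text
[ 0.6689 -0.3152  0.2021] [ 0.6142 -0.2778  0.3516] [165.7461   0.1649  55.0547]
```

View pics/w3c.png

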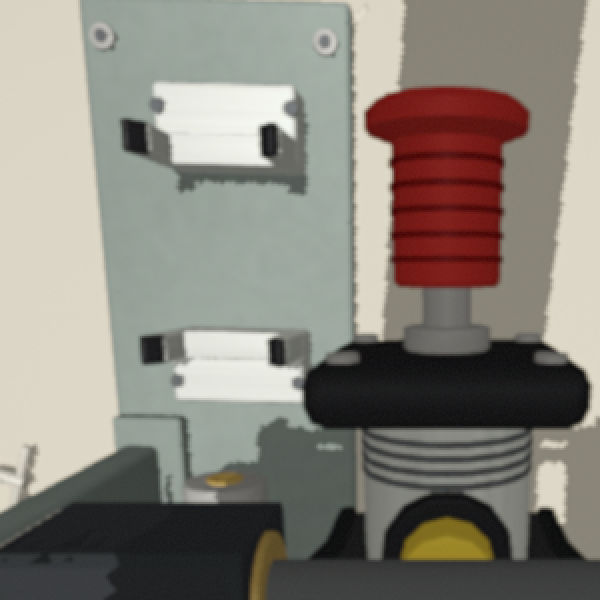

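```bash
python3 - <<'E'
from h import *
import pickle
np.set_printoptions(precision=4,suppress=True)
p=pickle.load(open('w3.pkl','rb'))
th=np.radians(-35);u=np.array([np.cos(th),np.sin(th),0]);n=np.array([-u[1],u[0],0]);c=np.array([.549,-.352,0])
def q(name,cr,z):
    X=onz(p,(cr[0]/2+100,cr[1]/2+20),z)-c; print(name,np.round(1000*np.array([X@u,X@n]),1))
for a in [('baseRL-scr',(100,36),.012),('scrR',(324,41),.012),('cornL',(81,0),.012),('cornR',(349,5),.012),('edgeL',(119,400),.012),('edgeR',(354,270),.012),
 ('ledgeR l',(152,84),.034),('ledgeR r',(294,87),.034),('boltRl',(157,105),.034),('boltRr',(290,108),.034),('ledgeF l',(177,399),.034),('ledgeF r',(305,402),.034),('boltF l',(177,380),.034),('boltFr',(299,383),.034),
 ('lipR l',(135,136),.069),('lipR r',(268,140),.069),('lipF l',(152,349),.069),('lipF r',(277,351),.069),('bob', (225,480),.205-.145+.018)]: q(*a)
E
```

```text
baseRL-scr [-91.8 -56.7]
scrR [-89.8  42.8]
cornL [-106.   -63.3]
cornR [-104.    54.4]
edgeL [ 72.1 -67.4]
edgeR [ 8.7 52.9]
ledgeR l [-67.  -26.9]
ledgeR r [-65.9  32.9]
boltRl [-58.9 -25.7]
boltRr [-57.8  30.8]
ledgeF l [ 67.6 -29.3]
ledgeF r [68.9 30.9]
boltF l [ 58.6 -28.4]
boltFr [59.9 28.5]
lipR l [-40.4 -21.5]
lipR r [-39.   29.2]
lipF l [ 40.5 -23.5]
lipF r [41.3 27.8]
bob [93.9  5.1]
```

```bash
python3 - <<'E'
from h import *
o=telemetry.get_obs();T=rot(o['tool_rot']);p=eyes.read_camera('wrist')
for off in(.0068,.0088,.0108):
  for x,z in((-.063,.026),(-.051,.026),(-.104,.016),(-.110,0.016),(-.076,.011)):
    X=o['tool_pos']+T@np.array([-x-off,0,-z-.0044]);uv=proj(p,X);print(off,x,z,(uv-[100,20])*2)
h=-36.1;u=np.array([np.cos(np.radians(h)),np.sin(np.radians(h)),0])
g=np.array([.5506,-.3507,0])-.0088*u
print('grip target',g)
goto(g+[0,0,.215],180+h)
E
```

```text
0.0068 -0.063 0.026 [450.65220978 337.86179301]
0.0068 -0.051 0.026 [450.62180449 406.21463522]
0.0068 -0.104 0.016 [450.49726999  92.27877058]
0.0068 -0.11 0.016 [450.51113782  53.53022652]
0.0068 -0.076 0.011 [450.32592355 261.40152693]
0.0088 -0.063 0.026 [450.64703674 349.49108143]
0.0088 -0.051 0.026 [450.61688102 417.2828598 ]
0.0088 -0.104 0.016 [450.49272466 104.97902807]
0.0088 -0.11 0.016 [450.50647608  66.55574061]
0.0088 -0.076 0.011 [450.32244064 272.31029241]
0.0108 -0.063 0.026 [450.64190659 361.02393745]
0.0108 -0.051 0.026 [450.6119974  428.26153217]
0.0108 -0.104 0.016 [450.48821716 117.57357029]
0.0108 -0.11 0.016 [450.50185363  79.47146118]
0.0108 -0.076 0.011 [450.31898411 283.13643579]
grip target [ 0.54348969 -0.34551507  0.        ]
now [ 0.6689 -0.3149  0.2024] [ 1.7999e+02 -5.0000e-02  1.4512e+02] shift cm [ 8.54 -9.68 -1.25] turn [ 0.    -0.001  0.021]
```

Request:
drive_tool:
  angular:
    - [0,0,0]
    - [0,0,0]
    - [0,0,0]
    - [0,0,0]
    - [0,0,0]
    - [0,0,0]
    - [0,0,0.021]
    - [0,0,0]
    - [0,0,0]
    - [0,0,0]
    - [0,0,0]
  delta_pos:
    - [2.7,0,0]
    - [3,0,0]
    - [3,0,0]
    - [0,-3.2,0]
    - [0,-3.2,0]
    - [0,-3.15,0]
    - [0,0,0]
    - [0,0,3]
    - [0,0,3]
    - [0,0,2.2]
    - [0,0,0]
  gripper: [3,3,3,3,3,3,3,3,3,3,3]

```text
time_s: 10.8
tool_pos: [0.5413, -0.3409, 0.1175]
tool_rot: [180.0, -0.4, 143.9]
force: [-0.8, 1.0, -7.0]
grip_width: 0.0354
grasp_force: 35.0
```

```bash
python3 - <<'E'
from h import *
p=eyes.read_camera('wrist');s=eyes.read_camera('scene');t=eyes.read_camera('top')
goto([.5429,-.3435,.0558],143.9)
a=cv2.resize(s['pixels'][210:360,400:600],(533,400),interpolation=3)
b=cv2.resize(p['pixels'][0:400,160:480],(266,400))
cv2.imwrite('pics/v4.png',np.hstack([a,b])[:,:,::-1])
E
```

```text
now [ 0.544  -0.344   0.1223] [1.7996e+02 1.4000e-01 1.4393e+02] shift cm [ 0.14 -0.03  6.65] turn [0.001 0.002 0.   ]
```

View pics/v4.png

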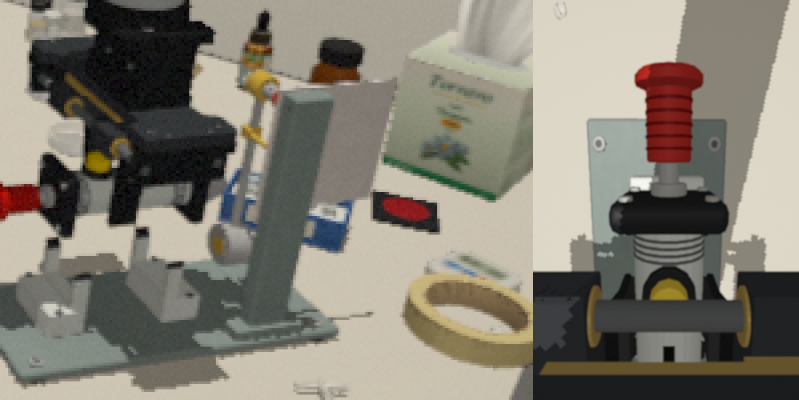

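Request:
drive_tool:
  angular:
    - [0,0,0]
    - [0,0,0]
    - [0,0,0]
    - [0,0,0]
    - [0,0,0]
    - [0,0,0]
    - [0,0,0]
    - [0,0,0]
  delta_pos:
    - [0.1,0,1]
    - [0,0,1.5]
    - [0,0,1]
    - [0,0,0.8]
    - [0,0,0.7]
    - [0,0,0.6]
    - [0,0,0.5]
    - [0,0,0]
  gripper: [3,3,3,3,3,3,3,3]

```text
time_s: 11.75
tool_pos: [0.5423, -0.3428, 0.0588]
tool_rot: [-180.0, -0.1, 143.9]
force: [-0.6, 0.6, -6.1]
grip_width: 0.035
grasp_force: 35.0
```

Request:
drive_tool:
  angular:
    - [0,0,0]
    - [0,0,0]
    - [0,0,0]
    - [0,0,0]
  delta_pos:
    - [0,0,0.15]
    - [0,0,0.15]
    - [0,0,0.05]
    - [0,0,0]
  gripper: [3,3,3,3]

```text
time_s: 12.15
tool_pos: [0.5427, -0.3431, 0.0562]
tool_rot: [180.0, 0.0, 143.9]
force: [-0.0, -0.3, -5.8]
grip_width: 0.0354
grasp_force: 35.0
```

Request:
drive_tool:
  angular:
    - [0,0,0]
    - [0,0,0]
    - [0,0,0]
  delta_pos:
    - [0,0,0.1]
    - [0,0,0.05]
    - [0,0,0]
  gripper: [3,3,3]

```text
time_s: 12.45
tool_pos: [0.5429, -0.3432, 0.0557]
tool_rot: [180.0, 0.0, 143.9]
force: [-3.0, 2.5, 4.1]
grip_width: 0.0352
grasp_force: 35.0
```

Request:
drive_tool:
  angular:
    - [0,0,0]
    - [0,0,0]
    - [0,0,0]
    - [0,0,0]
    - [0,0,0]
    - [0,0,0]
    - [0,0,0]
    - [0,0,0]
    - [0,0,0]
    - [0,0,0]
    - [0,0,0]
    - [0,0,0]
    - [0,0,0]
  delta_pos:
    - [0,0,0]
    - [0,0,0]
    - [0,0,0]
    - [0,0,0]
    - [0,0,-1]
    - [0,0,-3]
    - [0,0,-4]
    - [0,0,-4]
    - [3,0,0]
    - [3,0,0]
    - [2,0,0]
    - [0,0,0]
    - [0,0,0]
  gripper: [7,7,7,7,7,7,7,7,7,7,7,7,7]

```text
time_s: 13.75
tool_pos: [0.4788, -0.296, 0.1754]
tool_rot: [179.9, 0.1, 144.0]
force: [-0.1, 0.3, -0.1]
grip_width: 0.07
grasp_force: 0.0
```

```bash
python3 - <<'E'
from h import *
np.set_printoptions(precision=4,suppress=True)
o=telemetry.get_obs();print(o['force'],o['tool_pos'],o['tool_rot'],o['grip_width'])
p=eyes.read_camera('wrist');s=eyes.read_camera('scene')
import pickle;pickle.dump({k:p[k] for k in('mtx','origin','orientation')},open('w5.pkl','wb'))
for t in ['knob','trip_top']:
    for r in models.cut_out(p,t)[:2]: print(t,r['centre'],r['p'],r['pixels'].sum())
u=np.array([np.cos(np.radians(-36.1)),np.sin(np.radians(-36.1)),0]);c=np.array([.5514,-.3497,.06])
print('pred knob,button',proj(p,c-.09*u+[0,0,.006]),proj(p,c-.025*u+[0,0,.031]))
a=cv2.resize(s['pixels'][210:360,400:600],(400,300),interpolation=3)
b=cv2.resize(p['pixels'],(400,300))
cv2.imwrite('pics/v5.png',np.vstack([np.hstack([a,b]),cv2.resize(p['pixels'][100:250,100:500],(800,300))])[:,:,::-1])
E
```

```text
[-0.0993  0.3372 -0.108 ] [ 0.4788 -0.296   0.1754] [179.9115   0.1092 143.9506] 0.06998604456879133
knob [321.4, 239.3] 0.77 1465
trip_top [321.6, 342.3] 0.89 327
pred knob,button [323.3988 245.3892] [323.421  336.6323]
```

View pics/v5.png

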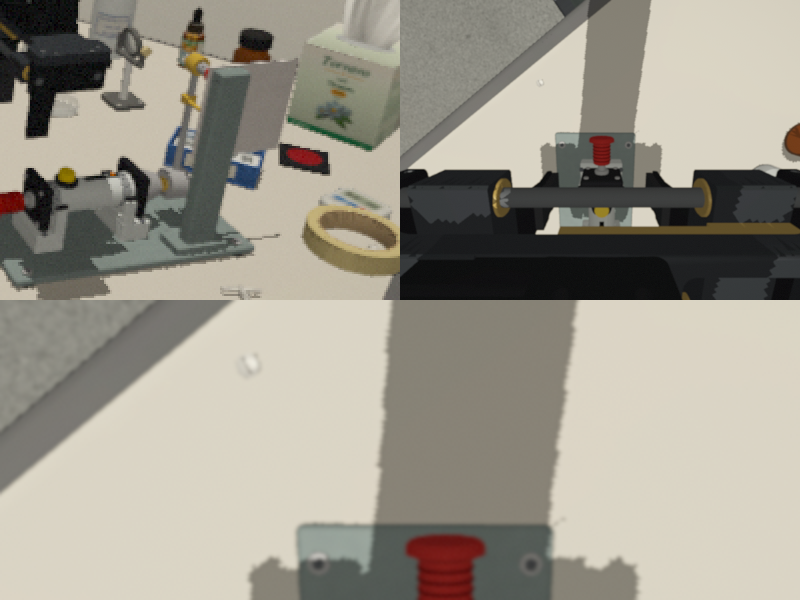

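Request:
drive_tool:
  angular:
    - [0,0,0]
    - [0,0,0]
    - [0,0,0]
    - [0,0,0]
    - [0,0,0]
    - [0,0,0]
    - [0,0,0]
    - [0,0,0]
    - [0,0,0]
    - [0,0,0]
    - [0,0,0]
    - [0,0,0]
    - [0,0,0]
    - [0,0,0]
    - [0,0,0]
  delta_pos:
    - [0.17,0,1]
    - [0,0,3]
    - [0,0,3]
    - [0,0,3]
    - [0,0,1.5]
    - [0,0,0.5]
    - [0,0,0]
    - [0,0,0]
    - [0,0,0]
    - [0,0,0]
    - [0,0,0]
    - [0,0,0]
    - [0,0,0]
    - [0,0,0]
    - [0,0,0]
  gripper: [7,7,7,7,7,7,1.5,1.5,1.5,1.5,1.5,1.5,1.5,1.5,1.5]
  squeeze: 40

```text
time_s: 15.45
tool_pos: [0.4767, -0.2949, 0.0546]
tool_rot: [180.0, 0.0, 143.9]
force: [0.5, 0.4, 1.1]
grip_width: 0.0207
grasp_force: 40.0
```

Request:
drive_tool:
  angular:
    - [0,0,0]
    - [0,0,0]
    - [0,0,0]
    - [0,0,0]
    - [0,0,0]
    - [0,0,0]
    - [0,0,0]
    - [0,0,0]
  delta_pos:
    - [0.4,0,0]
    - [0.4,0,0]
    - [0.5,0,0]
    - [0.5,0,0]
    - [0.5,0,0]
    - [0.4,0,0]
    - [0.3,0,0]
    - [0,0,0]
  gripper: [1.5,1.5,1.5,1.5,1.5,1.5,1.5,1.5]

```text
time_s: 16.25
tool_pos: [0.4559, -0.2795, 0.0561]
tool_rot: [180.0, 0.6, 143.9]
force: [10.8, -6.9, -5.7]
grip_width: 0.0211
grasp_force: 40.0
```

Request:
drive_tool:
  angular:
    - [0,0,0]
    - [0,0,0]
    - [0,0,0]
    - [0,0,0]
  delta_pos:
    - [0.2,0,0.1]
    - [0.3,0,0]
    - [0.2,0,0]
    - [0,0,0]
  gripper: [1.5,1.5,1.5,1.5]

```text
time_s: 16.65
tool_pos: [0.4512, -0.2761, 0.0555]
tool_rot: [180.0, 0.7, 143.9]
force: [12.5, -7.7, -4.4]
grip_width: 0.0217
grasp_force: 40.0
```

Request:
drive_tool:
  angular:
    - [0,0,0]
    - [0,0,0]
    - [0,0,0]
    - [0,0,0]
  delta_pos:
    - [0.2,0,0.1]
    - [0.2,0,0]
    - [0.1,0,0]
    - [0,0,0]
  gripper: [1.5,1.5,1.5,1.5]

```text
time_s: 17.05
tool_pos: [0.4481, -0.2737, 0.055]
tool_rot: [180.0, 0.8, 143.9]
force: [12.9, -8.3, -3.8]
grip_width: 0.0209
grasp_force: 40.0
```

Request:
drive_tool:
  angular:
    - [0,0,0]
    - [0,0,0]
    - [0,0,0]
    - [0,0,0]
  delta_pos:
    - [0.15,0,0]
    - [0.15,0,0]
    - [0,0,0]
    - [0,0,0]
  gripper: [1.5,1.5,1.5,1.5]

```text
time_s: 17.45
tool_pos: [0.4461, -0.2723, 0.0551]
tool_rot: [180.0, 0.9, 143.9]
force: [13.5, -9.7, -4.7]
grip_width: 0.0209
grasp_force: 40.0
```

Request:
drive_tool:
  angular:
    - [0,0,0]
    - [0,0,0]
    - [0,0,0]
    - [0,0,0]
  delta_pos:
    - [-0.2,0,0]
    - [-0.2,0,0]
    - [-0.1,0,0]
    - [0,0,0]
  gripper: [1.5,1.5,1.5,1.5]

```text
time_s: 17.85
tool_pos: [0.449, -0.2744, 0.0547]
tool_rot: [180.0, 0.7, 143.9]
force: [12.1, -7.9, -2.0]
grip_width: 0.0209
grasp_force: 40.0
```

Request:
drive_tool:
  angular:
    - [0,0,0]
    - [0,0,0]
    - [0,0,0]
  delta_pos:
    - [-0.2,0,0]
    - [-0.1,0,0]
    - [0,0,0]
  gripper: [1.5,1.5,1.5]

```text
time_s: 18.15
tool_pos: [0.4492, -0.2745, 0.0545]
tool_rot: [179.9, 0.3, 143.9]
force: [4.0, -2.4, 6.4]
grip_width: 0.0208
grasp_force: 40.0
```

Request:
drive_tool:
  angular:
    - [0,0,0]
    - [0,0,0]
    - [0,0,0]
    - [0,0,0]
    - [0,0,0]
    - [0,0,0]
    - [0,0,0]
    - [0,0,0]
    - [0,0,0]
    - [0,0,0]
    - [0,0,0]
    - [0,0,0]
  delta_pos:
    - [-0.15,0,-0.1]
    - [0,0,0]
    - [0,0,0]
    - [0,0,0]
    - [0,0,0]
    - [0,0,-1]
    - [0,0,-3]
    - [0,0,-4]
    - [0,0,-3.5]
    - [0,0,0]
    - [0,0,0]
    - [0,0,0]
  gripper: [1.5,7,7,7,7,7,7,7,7,4,4,4]

```text
time_s: 19.35
tool_pos: [0.4472, -0.2733, 0.1677]
tool_rot: [180.0, -0.1, 143.9]
force: [-0.1, -0.4, 0.0]
grip_width: 0.0534
grasp_force: 0.0
```

```bash
python3 - <<'E'
from h import *
np.set_printoptions(precision=4,suppress=True)
o=telemetry.get_obs();print(o['force'],o['tool_pos'],o['tool_rot'],o['grip_width'])
p=eyes.read_camera('wrist');save(p,'w6')
for t in ['knob','trip_top']:
    for r in models.cut_out(p,t)[:1]:
        print(t,r['centre'],r['p'],r['pixels'].sum())
im=cv2.cvtColor(p['pixels'],cv2.COLOR_RGB2HSV)
m=(abs(im[...,0].astype(int)-28)<6)&(im[...,1]>150)&(im[...,2]>100);m[:,:270]=0;m[:,380:]=0
ys,xs=np.nonzero(m);print(xs.min(),xs.max(),ys.min(),ys.max(),xs.mean(),ys.mean())
u=np.array([np.cos(np.radians(-36.1)),np.sin(np.radians(-36.1)),0]);c=np.array([.5514,-.3497,.06])
for d in(0,.004):
  print('pred button c,rear,front',[proj(p,c-(a+d)*u+[0,0,.031]) for a in(.025,.034,.016)], 'knob rest/cocked',[proj(p,c-(a+d)*u+[0,0,.006]) for a in(.09,.12)])
cv2.imwrite('pics/v6.png',p['pixels'][100:400,160:480,::-1])
E
```

```text
[-0.0847 -0.445   0.0496] [ 0.4472 -0.2733  0.1677] [179.9997  -0.1188 143.9304] 0.05340006113515197
knob [322.7, 253.4] 0.67 1831Traceback (most recent call last):
  File "<stdin>", line 10, in <module>
    return umr_minimum(a, axis, None, out, keepdims, initial, where)
ValueError: zero-size array to reduction operation minimum which has no identity
```

Request:
drive_tool:
  angular:
    - [0,0,0]
    - [0,0,0]
    - [0,0,0]
    - [0,0,0]
    - [0,0,0]
    - [0,0,0]
    - [0,0,0]
    - [0,0,0]
  delta_pos:
    - [-2,0,0]
    - [-3,0,0]
    - [-3,0,0]
    - [-2.1,0,0]
    - [0,0,0]
    - [0,0,0]
    - [0,0,0]
    - [0,0,0]
  gripper: [0,0,0,0,0,0,0,0]
  squeeze: 20

```text
time_s: 20.3
tool_pos: [0.5289, -0.3329, 0.1685]
tool_rot: [179.9, -0.0, 143.9]
force: [0.0, -1.2, -0.3]
grip_width: 0.0003
grasp_force: 0.0
```

```bash
python3 - <<'E'
from h import *
np.set_printoptions(precision=4,suppress=True)
o=telemetry.get_obs();print(o['force'],o['tool_pos'],o['tool_rot'],o['grip_width'])
p=eyes.read_camera('wrist');save(p,'w6')
for t in ['knob','trip_top']:
    for r in models.cut_out(p,t)[:1]:
        ys,xs=np.nonzero(r['pixels']);print(t,r['centre'],r['p'],xs.min(),xs.max(),ys.min(),ys.max())
u=np.array([np.cos(np.radians(-36.1)),np.sin(np.radians(-36.1)),0]);c=np.array([.5514,-.3497,.06])
for d in(0,.004):
  print('pred button c,rear,front',[proj(p,c-(a+d)*u+[0,0,.031]) for a in(.025,.034,.016)], 'knob rest/cocked',[proj(p,c-(a+d)*u+[0,0,.006]) for a in(.09,.12)])
cv2.imwrite('pics/v6.png',p['pixels'][50:450,120:520,::-1])
E
```

```text
[ 0.0402 -1.1567 -0.2641] [ 0.5289 -0.3329  0.1685] [179.9417  -0.0345 143.9148] 0.0002986975707551901
knob [321.2, 117.5] 0.89 302 346 80 189
trip_top [321.3, 258.5] 0.63 311 336 241 267
pred button c,rear,front [array([323.9835, 261.0765]), array([323.9801, 248.5464]), array([323.9869, 273.3745])] knob rest/cocked [array([323.9013, 164.1621]), array([323.8874, 119.9087])]
pred button c,rear,front [array([323.982 , 255.5366]), array([323.9785, 242.9012]), array([323.9854, 267.9369])] knob rest/cocked [array([323.8995, 158.4164]), array([323.8855, 113.7996])]
```

View pics/v6.png

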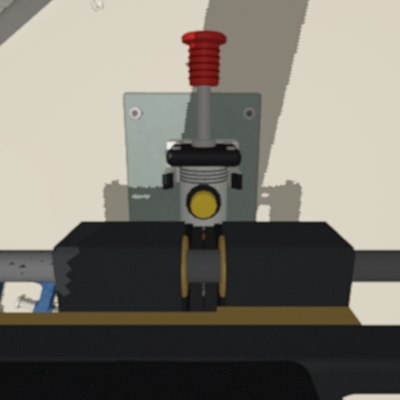

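Request:
drive_tool:
  angular:
    - [0,0,0]
    - [0,0,0]
    - [0,0,0]
    - [0,0,0]
    - [0,0,0]
    - [0,0,0]
  delta_pos:
    - [0.2,0,1]
    - [0,0,2]
    - [0,0,2]
    - [0,0,0.8]
    - [0,0,0.2]
    - [0,0,0]
  gripper: [0,0,0,0,0,0]

```text
time_s: 21.05
tool_pos: [0.5279, -0.3324, 0.1087]
tool_rot: [-180.0, 0.0, 143.9]
force: [0.7, -1.0, 0.7]
grip_width: 0.0006
grasp_force: 0.0
```

Request:
drive_tool:
  angular:
    - [0,0,0]
    - [0,0,0]
    - [0,0,0]
    - [0,0,0]
    - [0,0,0]
  delta_pos:
    - [0,0,0.2]
    - [0,0,0.2]
    - [0,0,0.2]
    - [0,0,0.1]
    - [0,0,0]
  gripper: [0,0,0,0,0]

```text
time_s: 21.55
tool_pos: [0.5284, -0.3328, 0.1032]
tool_rot: [179.9, 0.1, 143.9]
force: [-2.4, 0.8, 7.0]
grip_width: 0.0002
grasp_force: 3.4
```

Request:
drive_tool:
  angular:
    - [0,0,0]
    - [0,0,0]
    - [0,0,0]
    - [0,0,0]
  delta_pos:
    - [0,0,0.15]
    - [0,0,0.15]
    - [0,0,0.1]
    - [0,0,0]
  gripper: [0,0,0,0]

```text
time_s: 21.95
tool_pos: [0.5286, -0.3329, 0.0993]
tool_rot: [179.9, 0.1, 143.9]
force: [-1.6, 1.2, 9.4]
grip_width: 0.0004
grasp_force: 4.8
```

```bash
python3 - <<'E'
from h import *
p=eyes.read_camera('wrist')
for r in models.cut_out(p,'knob')[:1]:
    ys,xs=np.nonzero(r['pixels']);print(r['centre'],r['p'],ys.min(),ys.max())
u=np.array([np.cos(np.radians(-36.1)),np.sin(np.radians(-36.1)),0]);c=np.array([.5514,-.3497,.06])
print('rim rest/cocked',[proj(p,c-(a+.003)*u) for a in(.11,.14)])
E
```

```text
[321.7, 149.7] 0.63 114 202
rim rest/cocked [array([324.399113  , 121.68063101]), array([324.40556384,  58.20997736])]
```

Fired. Retreat straight up and back, then look.

Request:
drive_tool:
  angular:
    - [0,0,0]
    - [0,0,0]
    - [0,0,0]
    - [0,0,0]
    - [0,0,0]
    - [0,0,0]
    - [0,0,0]
    - [0,0,0]
    - [0,0,0]
    - [0,0,0]
    - [0,0,0]
    - [0,0,0]
    - [0,0,0]
    - [0,0,0]
    - [0,0,0]
    - [0,0,0]
  delta_pos:
    - [0,0,-0.5]
    - [0,0,-2]
    - [0,0,-4]
    - [0,0,-4]
    - [0,3,-3]
    - [0,4,0]
    - [0,4,0]
    - [0,4,0]
    - [0,4,0]
    - [0,4,0]
    - [0,3,0]
    - [0,0,0]
    - [0,0,0]
    - [0,0,0]
    - [0,0,0]
    - [0,0,0]
  gripper: [0,0,0,0,0,0,0,0,0,0,0,0,0,0,0,0]

```text
time_s: 23.65
tool_pos: [0.6804, -0.1237, 0.2329]
tool_rot: [180.0, 0.0, 143.8]
force: [-0.2, -0.2, 0.2]
grip_width: 0.0003
grasp_force: 0.0
```

```bash
python3 - <<'E'
from h import *
s=eyes.read_camera('scene');t=eyes.read_camera('top');print(telemetry.get_obs()['tool_pos'])
a=cv2.resize(s['pixels'][200:350,400:600],(800,600),interpolation=3)[:, :480]
a=cv2.resize(s['pixels'][210:350,410:580],(400,330),interpolation=3)
b=cv2.resize(t['pixels'][150:350,150:550],(800,400)[:2],interpolation=3)
b=cv2.resize(b,(400,200));
c=cv2.resize(t['pixels'][170:300,390:550],(400,330),interpolation=3)
cv2.imwrite('pics/v7.png',np.vstack([np.hstack([a,c]),cv2.copyMakeBorder(b,0,0,0,400,0)])[:,:,::-1])
E
```

```text
[ 0.68070423 -0.12301398  0.23278688]
```

View pics/v7.png

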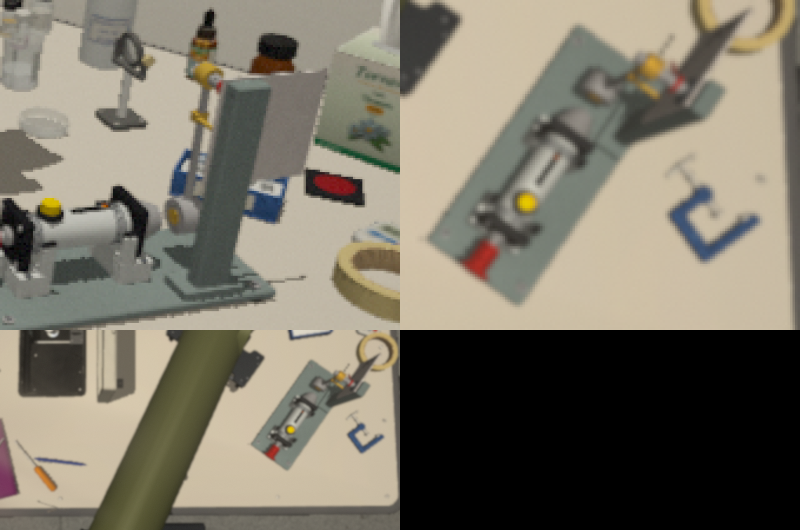

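```bash
python3 - <<'E'
from h import *
np.set_printoptions(precision=4,suppress=True)
s0=cv2.imread('pics/top0.png')[:,:,::-1].astype(int);p=eyes.read_camera('top');s1=p['pixels'].astype(int)
for s in(s0,s1):
    q=s[180:240,470:540];m=(q[...,0]-np.maximum(q[...,1],q[...,2]))>35
    ys,xs=np.nonzero(m);print(sorted(zip(xs+470,ys+180)))
u=np.array([np.cos(np.radians(-36.1)),np.sin(np.radians(-36.1)),0]);n=np.array([-u[1],u[0],0]);c=np.array([.5514,-.3497,.06])
piv=c+.11*u+[0,0,.145]
for a in(0,.3,.55):
    print(a,[np.round(proj(p,piv-.033*n+L*(np.sin(a)*u-np.array([0,0,np.cos(a)]))),1) for L in(0,.05,.09)])
E
```

```text
[(np.int64(489), np.int64(194)), (np.int64(489), np.int64(195)), (np.int64(489), np.int64(196)), (np.int64(490), np.int64(193)), (np.int64(490), np.int64(194)), (np.int64(490), np.int64(195)), (np.int64(490), np.int64(196)), (np.int64(490), np.int64(197)), (np.int64(491), np.int64(193)), (np.int64(491), np.int64(194)), (np.int64(491), np.int64(195)), (np.int64(491), np.int64(196)), (np.int64(491), np.int64(197)), (np.int64(491), np.int64(198)), (np.int64(492), np.int64(194)), (np.int64(492), np.int64(195)), (np.int64(492), np.int64(196)), (np.int64(492), np.int64(197)), (np.int64(492), np.int64(198)), (np.int64(493), np.int64(194)), (np.int64(493), np.int64(195)), (np.int64(493), np.int64(196)), (np.int64(493), np.int64(197)), (np.int64(498), np.int64(205)), (np.int64(499), np.int64(204)), (np.int64(499), np.int64(205)), (np.int64(500), np.int64(202)), (np.int64(500), np.int64(203)), (np.int64(500), np.int64(204)), (np.int64(501), np.int64(200)), (np.int64(501), np.int64(201)), (np.int64(501), np.int64(202)), (np.int64(501), np.int64(203)), (np.int64(502), np.int64(200)), (np.int64(5
[... 1462 characters left out ...]
(np.int64(500), np.int64(202)), (np.int64(500), np.int64(203)), (np.int64(500), np.int64(204)), (np.int64(500), np.int64(205)), (np.int64(501), np.int64(200)), (np.int64(501), np.int64(201)), (np.int64(501), np.int64(202)), (np.int64(501), np.int64(203)), (np.int64(501), np.int64(204)), (np.int64(502), np.int64(200)), (np.int64(502), np.int64(201)), (np.int64(502), np.int64(202)), (np.int64(502), np.int64(203)), (np.int64(503), np.int64(200)), (np.int64(503), np.int64(201))]
0 [array([500.8, 203.9]), array([492.2, 207.6]), array([485.9, 210.2])]
0.3 [array([500.8, 203.9]), array([496. , 202.4]), array([492.6, 201.2])]
0.55 [array([500.8, 203.9]), array([499.6, 198.1]), array([498.8, 193.7])]
```

Request:
drive_tool:
  angular:
    - [0,0,0]
    - [0,0,0]
    - [0,0,0]
    - [0,0,0]
    - [0,0,0]
    - [0,0,0]
    - [0.14,0,0]
    - [0.14,0,0]
    - [0.14,0,0]
    - [0.14,0,0]
    - [0,0,0]
    - [0,0,0]
    - [0,0,0]
  delta_pos:
    - [-3,-1.5,0]
    - [-3,-1.5,0]
    - [-3,-1.5,0]
    - [-3,-1.5,0]
    - [-3,-1.5,0]
    - [-2,-1.5,0]
    - [0,0,0]
    - [0,0,0]
    - [0,0,0]
    - [0,0,0]
    - [0,0,0]
    - [0,0,0]
    - [0,0,0]
  gripper: [0,0,0,0,0,0,0,0,0,0,0,0,0]

```text
time_s: 25.1
tool_pos: [0.764, -0.2976, 0.2342]
tool_rot: [-148.0, 0.1, 143.7]
force: [0.4, 0.3, -0.7]
grip_width: 0.0005
grasp_force: 0.0
```

```bash
python3 - <<'E'
from h import *
np.set_printoptions(precision=4,suppress=True)
p=eyes.read_camera('wrist')
u=np.array([np.cos(np.radians(-36.1)),np.sin(np.radians(-36.1)),0]);n=np.array([-u[1],u[0],0]);c=np.array([.5514,-.3497,.06])
piv=c+.11*u+[0,0,.145]
for a in(0,.3,.55):
    print(a,[np.round(proj(p,piv-.033*n+L*(np.sin(a)*u-np.array([0,0,np.cos(a)]))),1) for L in(0,.05,.09)])
cv2.imwrite('pics/v8.png',p['pixels'][:,:,::-1])
E
```

```text
0 [array([136.9, 203.1]), array([188.9, 197.2]), array([221.9, 193.4])]
0.3 [array([136.9, 203.1]), array([188.5, 213.1]), array([220.9, 219.3])]
0.55 [array([136.9, 203.1]), array([185.1, 225.8]), array([215.5, 240.1])]
```

View pics/v8.png

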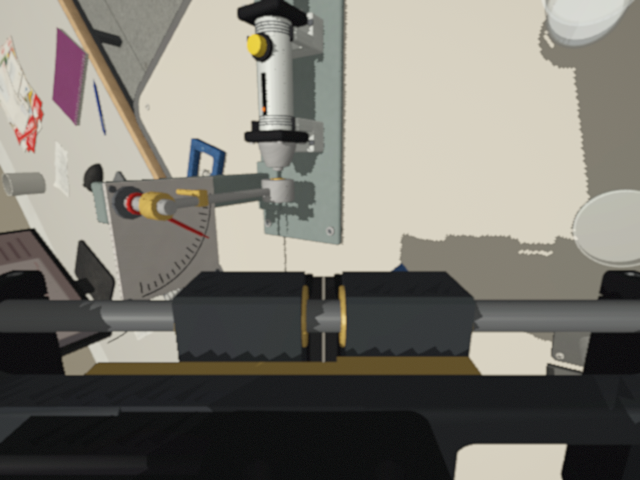

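The picture shows the hammer seated in the cradle and the pendulum hanging at rest. The red pointer runs from the hub at (130,203) to its tip at (207,237), which matches the line I projected for about 0.5–0.55 rad.

```bash
python3 -c "
from cell import env; print(env.sign_off())"
```

```text
the job is handed in; nothing more can be done
None
```

The spring hammer was laid in the cradle, cocked and fired with the yellow button; the blow carried the red pointer to about 0.5–0.55 rad by camera (full blow 0.5–0.6), the hammer is still in the cradle, and the job is handed in.

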